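# Shut the label printer and feed the new roll

### The job

A new roll of labels has just been put into the label printer and its cover still stands open. With the fingertips, push the cover down until it snaps shut and stays shut by itself, then press the long middle feed key gently all the way down, let it come up and draw back. Do not press the round keys on either side, do not shift or lift the printer, and leave the things around it where they are.

Things in the scene. Friction and masses are not known exactly. Their poses are not given: they have to be found in the camera images.
- printer: white desktop label printer, 202 mm deep (its x), 150 wide (its y), 112 tall when shut; 1.8 kg, loose on rubber feet. Origin: centre of its underside; +x to its back (hinge side), +y to its left seen from the front. The front third is a flat deck 90 mm above the desk with three keys in a row along y; behind it the tub with the label roll, under the hinged cover.
- cover (a joint): angle of the cover, rad: 0 shut, grows as its front edge rises; starts at 0.5 to 0.85 and stays where it is left (1 to 2 N moves it). 128 mm from hinge to front edge, 150 mm wide, flat top. Over the last 9 mm a sprung roller and two snap catches resist: about 6 N down on the ribbed pad. Snapped, it stays below 0.02; let go unsnapped, it springs up to 0.03 or more.
- cover_hinge (a point): centre of the cover's hinge line, at the back of the printer, 90 mm above the desk; its axes turn with the cover: +y along the hinge line, -x along the cover to the front edge, z out of the cover's top
- cover_pad (a point): middle of the ribbed press pad on the outside (top face) of the cover, on the centre line, 110 mm from the hinge line and 18 mm behind the cover's front edge, in the flat top face 22 mm above the hinge line when shut; axes as cover_hinge
- rack_post (a point): point on the near upright of the tall metal storage rack at the right of the desk, 45 mm wide, from the floor to 1.5 m above the desk; fixed; the rack with its shelf edge 210 to 260 mm above the desk reaches from here away to the right and back. Draw the arm in before swinging past it.
- feed_key (a joint): travel of the feed key, m: 0 up, 0.003 fully down; springs back; about 1 N starts it and 3.2 N holds it fully down
- feed_key_top (a point): centre of the top face of the feed key: the middle one of the three keys, a long black bar 12 mm (printer x) by 26 mm (printer y), standing 5 mm above the deck, 29 mm from the printer's front edge and 37 mm in front of the cover's front edge when shut
- power_key (a joint): travel of the power key, m: 0 up, 0.003 down
- power_key_top (a point): centre of the top of the power key: small round black key, 12 mm across, 5 mm above the deck, 44 mm to the printer's left (+y) of the feed key; must be left alone
- pause_key (a joint): travel of the pause key, m: 0 up, 0.003 down
- pause_key_top (a point): centre of the top of the pause key: small round black key, 12 mm across, 5 mm above the deck, 44 mm to the printer's right (-y) of the feed key; must be left alone
- findings_pot: low round white pot with a dark screw lid, 64 mm across, 40 mm tall; loose beside the printer, to be left alone. Origin: centre of its underside.
- tape_roll: roll of brown parcel tape lying flat, 96 mm across, 48 mm tall; loose beside the printer, to be left alone. Origin: centre of its underside.
- carton_grey: small pale grey carton standing upright, 52 x 60 mm, 92 mm tall; loose beside the printer, to be left alone. Origin: centre of its underside.
- bracelet_3: bracelet of pale wooden beads lying flat, 70 mm across, 13 mm tall; loose beside the printer, to be left alone. Origin: centre of its underside.
- usb_stick: memory stick lying flat, 18 x 52 mm, 8 mm tall; loose beside the printer, to be left alone. Origin: centre of its underside.

How it is judged:
On the way, in this order (a step that is already met when the one before it is completed fails the run):
1. the cover is snapped shut and the fingers have left it (value of joint cover below 0.02 rad and contact force between the fingers and printer below 0.05 N), for 0.2 s.
2. the feed key is pressed down with the cover shut (value of joint feed_key above 0.0022 m and value of joint cover below 0.02 rad and contact force between the fingers and printer above 0.5 N), for 0.1 s.
At the end, for the whole second after the job is handed in: The cover stays shut by itself (below 0.02 rad), the feed key has been pressed at least 2.2 of its 3 mm after the cover was shut and let go, and all keys are up again (below 0.8 mm); the printer stands flat within 12 mm of where it was, the other things within 10 mm (value of joint cover below 0.02 rad and value of joint each of power_key, pause_key, feed_key below 0.0008 m and distance of printer from where it was at the start of the episode below 0.012 m and angle between printer's own z axis and vertical below 0.03 rad and linear speed of printer below 0.01 m/s and distance of each of findings_pot, tape_roll, carton_grey, bracelet_3, usb_stick from where it was at the start of the episode below 0.01 m); the robot touches nothing.
It fails at once if a round key is pressed (more than 1 mm) (value of joint any of power_key, pause_key above 0.001 m).
It fails at once if the printer is shifted by more than 12 mm, lifted by more than 6 mm or tipped (distance of printer from where it was at the start of the episode above 0.012 m or height (world z) of printer above 0.006 m or angle between printer's own z axis and vertical above 0.05 rad).
It fails at once if the cover is forced further back (over 1 rad) (value of joint cover above 1 rad).
It fails at once if the printer is pressed roughly (more than 40 N, or more than 25 N while the feed key is down) or touched with more than 3 N by anything but the fingers (contact force between the fingers and printer above 40 N or (value of joint feed_key above 0.001 m and contact force between the fingers and printer above 25 N) or contact force between the arm and printer above 3 N).
It fails at once if a thing beside the printer is moved by more than 10 mm (distance of any of findings_pot, tape_roll, carton_grey, bracelet_3, usb_stick from where it was at the start of the episode above 0.01 m).
It also fails if it takes over 45 s, if anything falls off the work surface, if the arm or the gripper's body presses on something with over 40 N, if the wrist force passes 120 N, or if a joint passes its speed limit or range.

### The arm

A 6-joint arm with a two-finger parallel gripper is mounted at the origin on a cart in front of the work surface, level with it; the furniture and walls round the work are solid. World frame = base frame: x ahead of the robot, y to its left, z up, the work surface at z = 0. Lengths are in m, angles in rad, forces in N, time in s.
With the tool pointing down it reaches from about 0.35 to 0.975 m from the base axis. Payload 4.9 kg.
Tool frame: the origin (TCP) lies between the finger pads; the fingertips stand 19 mm ahead of it and the grasp point (between the pads) is the TCP; z points along the fingers, y is the line along which they close (so a half turn about z gives the same grasp; the last joint's range is limited). The gripper opens to 85 mm and grips with 20 to 120 N. Pads are 22 mm wide; open, the fingers measure 114 mm over their backs; the gripper's body (76 mm by 85 mm) begins 54 mm behind the grasp point. The pads swing forward as they close: fully open they stand 13 mm farther back than shut.
Start: joints at [-1.269, 0.053, 1.613, -0, 1.476, -0.119], TCP at [0.255, -0.57, 0.228] pointing down, gripper open.
Joint ranges: [-3.01, 3.01], [-1.01, 2.22], [0.06, 2.58], [-1.02, 4.17], [0.09, 2.62], [-3.14, 3.14]. Speed limits (rad/s): [2.57, 2.57, 3.14, 3.14, 3.14, 3.14].

### API

Orientations are given as a rotation vector (axis times angle).
In Python, from station import ctrl gives the robot as it stands. The module is installed in compiled form; this text tells all that it offers.
- The arm moves only by the tool servo_tool, never from a script. Its argument "increments" is a list that holds one entry, the list of rows, each a list of 5 numbers: the finger opening in cm, from 0 to 8.54, then the shift along the tool's x, y, z in cm, then the turn about the tool's z in degrees. A call has 1 to 5 rows; each row is the pose to reach, as a shift and turn from the pose commanded when the call began, along the tool's axes at that moment; what a row does not reach only later rows make up. A row lasts 1/10 s, in which the tool goes at most 50 mm and 8.59 degrees, less where a joint would pass 70% of its speed; a pose out of reach is approached as far as the arm can. A call with a gripper value outside its range is refused whole. The fingers move at their own pace and stop on an object; "newtons" is the grip in N (left out, the last holds). Time passes only in rows, so rows that repeat a pose let the fingers close. It gives the time, the measured TCP pose, the force, the opening and the grip force at its end, in the units of the state.
- ctrl.get_obs(): the state, without advancing time (a new reading comes with each control period).
- ctrl.get_image(name): name is "scene" or "side" or "wrist"; returns a dict with "img" (480x640x3 uint8, red, green, blue), "fx", "fy", "cx", "cy" (pixels), "rvec" (rotation vector, rad) and "tvec" (3), from world to camera coordinates, as OpenCV has them; the wrist camera has in their place "mount" (4x4, takes a point from camera to tool coordinates, whose origin is the TCP and whose axes are the flange's). Camera axes: x right, y down, z forward; pixel columns grow to the right and rows downward; lengths in m; the calibration is good to about 2 mm. The wrist camera is an equidistant fisheye: a pixel r from the principal point sees the ray r / f radians off the axis. A picture is of the moment at which its call begins: read the wrist's pose just before it. There is no depth.
- ctrl.finish_job(): hands the job in; it is judged then, once.
The state is a dict: "t": time; "q": joint angles; "dq": joint speeds; "effort": joint torques, N m; "tool_pos": TCP position; "tool_rot": TCP orientation; "contact_force": force on the tool from outside, world axes, zero at the start; "wrist_torque": the same for the moment, N m; "opening": finger opening in m; "grip_force": force on a finger pad.
Only numpy, scipy, OpenCV 4.12 (cv2) and the standard library are available. Lean on these libraries where they do the work, as an engineer would, in place of code of your own. Each camera call takes 0.05 s, during which the arm holds its last target. There are 200 camera calls.

## Working session

There is one attempt and no reset: what is moved stays moved. The work goes in short steps, Python scripts to look and compute and a tool call to move; the robot and the scene stay as the last step left them, time stands still between calls to the robot, and variables do not carry over. Pictures are saved under pics/ and viewed, at most 10 in all, crops included, and the job is handed in when it is done.

Besides the shell and the picture viewer there is one more tool, called after "Call:" by a JSON object that holds its "op" and its "data". servo_tool: Moves the arm, as the interface text tells. Its arguments: {"type":"object","properties":{"increments":{"type":"array"},"newtons":{"type":"number"}},"required":["increments"]}

```bash
mkdir -p pics; cat > h.py <<'E'
import numpy as np, cv2, pickle
from scipy.spatial.transform import Rotation as R
from station import ctrl
def snap(n,f):
    d=ctrl.get_image(n); cv2.imwrite(f'pics/{f}.png',d['img'][:,:,::-1]); pickle.dump(d,open(f'pics/{f}.pkl','wb')); return d
def ray(d,u,v):
    M=R.from_rotvec(np.ravel(d['rvec'])).as_matrix(); t=np.ravel(d['tvec'])
    r=M.T@np.array([(u-d['cx'])/d['fx'],(v-d['cy'])/d['fy'],1]); return -M.T@t, r
def onz(d,u,v,z):
    c,r=ray(d,u,v); return c+r*(z-c[2])/r[2]
def proj(d,P):
    M=R.from_rotvec(np.ravel(d['rvec'])).as_matrix(); p=M@np.asarray(P,float)+np.ravel(d['tvec'])
    return p[0]/p[2]*d['fx']+d['cx'],p[1]/p[2]*d['fy']+d['cy']
def tri(d1,p1,d2,p2):
    a,r=ray(d1,*p1); b,s=ray(d2,*p2); k=np.linalg.lstsq(np.c_[r,-s],b-a,rcond=None)[0]
    P,Q=a+k[0]*r,b+k[1]*s; return (P+Q)/2,np.linalg.norm(P-Q)
def load(f): return pickle.load(open(f'pics/{f}.pkl','rb'))
E
python3 - <<'E'
from h import *
o=ctrl.get_obs(); print({k:np.round(v,3) for k,v in o.items()}); print(R.from_rotvec(o['tool_rot']).as_matrix().round(3))
for n in('scene','side'):
    d=snap(n,n+'0'); print(n,ray(d,320,240), d['fx'])
E
```

```text
{'t': np.float64(0.0), 'q': array([-1.269,  0.053,  1.614,  0.   ,  1.476, -0.119]), 'dq': array([ 0.001, -0.   ,  0.001,  0.002,  0.   , -0.001]), 'effort': array([-1.0000e-03, -3.9368e+01, -3.7018e+01, -0.0000e+00,  7.0000e-03,
        0.0000e+00]), 'tool_pos': array([ 0.255, -0.57 ,  0.227]), 'tool_rot': array([-3.07 , -0.656,  0.   ]), 'contact_force': array([-0.45 ,  0.318,  0.36 ]), 'wrist_torque': array([-0.034,  0.033,  0.008]), 'grip_force': np.float64(0.0), 'opening': np.float64(0.085)}
[[ 0.913  0.409 -0.001]
 [ 0.409 -0.913  0.002]
 [ 0.    -0.002 -1.   ]]
scene (array([0.0949895 , 0.7020859 , 0.51882606]), array([ 0.51194121, -0.74274127, -0.43184068])) 472.81180617792535
side (array([0.04743678, 0.83424744, 0.61395336]), array([ 0.49487465, -0.73984981, -0.4557696 ])) 571.583441225596
```

View pics/scene0.png

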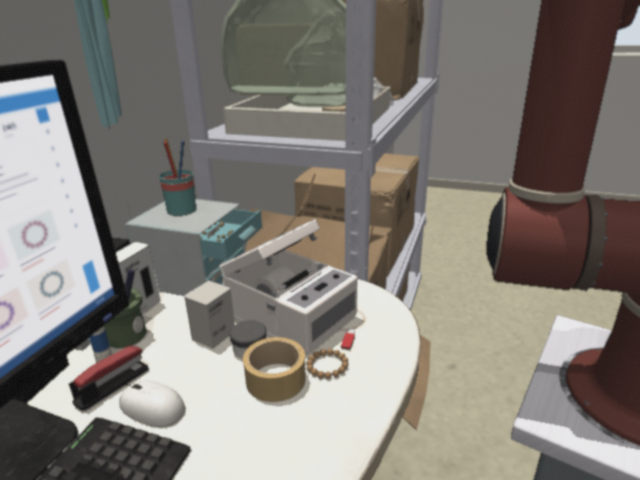

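View pics/side0.png

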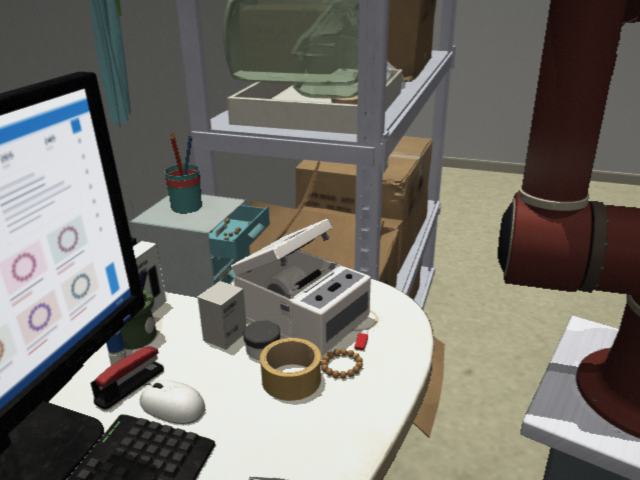

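```bash
python3 - <<'E'
from h import *
a=load('side0')['img'][210:370,190:390,::-1]; b=load('scene0')['img'][210:370,180:380,::-1]
cv2.imwrite('pics/crop.png',np.vstack([cv2.resize(x,(0,0),fx=3.7,fy=3.7,interpolation=cv2.INTER_CUBIC)[:300 if 0 else 592] for x in (a,)]))
E
```

```text
(no output)
```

View pics/crop.png

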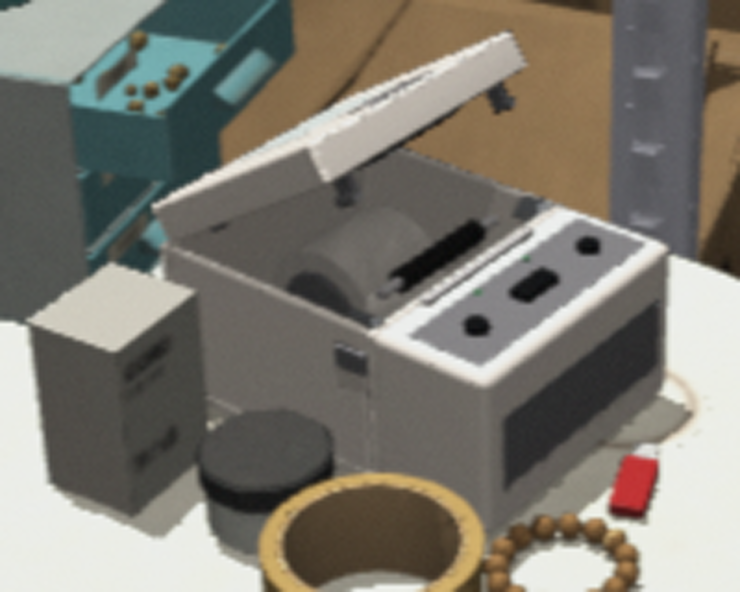

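```bash
python3 - <<'E'
from h import *
d=load('side0'); s=load('scene0')
c=lambda x,y:(190+x/3.7-.4,210+y/3.7-.4)
P={}
for n,p,z in [('power',(476,323),.095),('feed',(535,282),.095),('pause',(588,243),.095),('FL',(488,383),.09),('FR',(666,248),.09)]:
    P[n]=onz(d,*c(*p),z); print(n,P[n].round(4),np.round(proj(s,P[n]),1))
# refine check: feed in scene by dark centroid near projections
g=cv2.cvtColor(s['img'],cv2.COLOR_RGB2GRAY)
for n in('power','feed','pause'):
    u,v=np.round(proj(s,P[n])).astype(int); w=g[v-6:v+7,u-8:u+9]; m=w<50
    ys,xs=np.nonzero(m); 
    if len(xs): uv=(u-8+xs.mean(),v-6+ys.mean()); print(n,len(xs),np.round(uv,1),onz(s,*uv,.093).round(4))
yv=P['power']-P['pause']; yv[2]=0;print(np.linalg.norm(yv)); yv/=np.linalg.norm(yv); xv=np.array([yv[1],-yv[0],0]); print('x',xv,'yaw',np.degrees(np.arctan2(xv[1],xv[0])))
f=P['feed'].copy(); f[2]=0; org=f+xv*(.101-.029); print('org',org)
hinge=f+xv*(.037+.128)+[0,0,.09]
for th in np.arange(.45,.9,.05):
    a=np.cos(th);b=np.sin(th); out=[]
    for y in(.075,-.075):
        q=hinge+yv*y+xv*(-.128*a+ .022*b*1)+np.array([0,0,.128*b+.022*a]); u,v=proj(d,q); out.append(((u-190)*3.7,(v-210)*3.7))
    print(round(th,2),np.round(out,0).tolist())
print('hinge',hinge,[ (np.array(proj(d,hinge+yv*y+[0,0,.022]))-[190,210])*3.7 for y in(.075,-.075)])
# post base approx from side & scene
E
```

```text
power [0.4988 0.1672 0.095 ] [303.9 296.2]
feed [0.4949 0.1233 0.095 ] [320.5 285.3]
pause [0.4923 0.0797 0.095 ] [335.3 275.1]
FL [0.4722 0.1979 0.09  ] [306.2 312.5]
FR [0.4624 0.0564 0.09  ] [356.2 276.5]
power 6 [304.  297.5] [0.4982 0.1677 0.093 ]
feed 27 [320.2 286.4] [0.4952 0.1238 0.093 ]
pause 3 [336. 276.] [0.4914 0.0788 0.093 ]
0.08772565300057858
x [ 0.99729246 -0.07353746  0.        ] yaw -4.217192920952831
org [0.56672992 0.11801027 0.        ]
0.45 [[324.0, 174.0], [527.0, 55.0]]
0.5 [[317.0, 161.0], [520.0, 43.0]]
0.55 [[309.0, 148.0], [513.0, 32.0]]
0.6 [[301.0, 136.0], [506.0, 21.0]]
0.65 [[293.0, 124.0], [498.0, 10.0]]
0.7 [[284.0, 112.0], [491.0, -0.0]]
0.75 [[275.0, 101.0], [482.0, -10.0]]
0.8 [[266.0, 90.0], [474.0, -20.0]]
0.85 [[256.0, 80.0], [465.0, -29.0]]
hinge [0.65947812 0.11117129 0.09      ] [array([163.56649415, 208.72159295]), array([366.37587053,  95.30135324])]
```

```bash
python3 - <<'E'
from h import *
d=load('side0'); s=load('scene0')
for D in(d,s):
    row=cv2.GaussianBlur(D['img'],(1,9),0)[200,325:410].astype(int); print([tuple(x) for x in row[::3]])
# vertical-line intersection: horizontal ray directions at the same z
for us,uc in((358,346),(372,360),(387,373)):
    A,r=ray(d,us,200); B,q=ray(s,uc,200)
    k=np.linalg.solve(np.c_[r[:2],-q[:2]],(B-A)[:2]); print((A+k[0]*r).round(3),(B+k[1]*q).round(3))
for D in (d,s):
    c,r=ray(D,(372 if D is d else 360),200)
    # distance from 45mm apparent width
    w=29 if D is d else 27; rho=.045*D['fx']/w; print('by width',(c+r/np.linalg.norm(r)*rho*np.linalg.norm(r)).round(3))
E
```

```text
[(np.int64(67), np.int64(54), np.int64(38)), (np.int64(63), np.int64(51), np.int64(36)), (np.int64(61), np.int64(49), np.int64(35)), (np.int64(59), np.int64(48), np.int64(34)), (np.int64(74), np.int64(59), np.int64(42)), (np.int64(72), np.int64(58), np.int64(41)), (np.int64(53), np.int64(43), np.int64(31)), (np.int64(54), np.int64(44), np.int64(32)), (np.int64(56), np.int64(45), np.int64(32)), (np.int64(58), np.int64(45), np.int64(33)), (np.int64(80), np.int64(72), np.int64(66)), (np.int64(92), np.int64(92), np.int64(97)), (np.int64(92), np.int64(92), np.int64(97)), (np.int64(89), np.int64(89), np.int64(94)), (np.int64(93), np.int64(92), np.int64(98)), (np.int64(94), np.int64(93), np.int64(99)), (np.int64(95), np.int64(95), np.int64(99)), (np.int64(95), np.int64(95), np.int64(100)), (np.int64(79), np.int64(79), np.int64(83)), (np.int64(79), np.int64(66), np.int64(52)), (np.int64(81), np.int64(65), np.int64(46)), (np.int64(85), np.int64(68), np.int64(49)), (np.int64(91), np.int64(73), np.int64(52)), (np.int64(93), np.int64(74), np.int64(52)), (np.int64(87), np.int64(70), np.int64(50))
[... 967 characters left out ...]
int64(82), np.int64(66)), (np.int64(95), np.int64(81), np.int64(65)), (np.int64(95), np.int64(81), np.int64(65)), (np.int64(96), np.int64(82), np.int64(65)), (np.int64(98), np.int64(83), np.int64(67)), (np.int64(102), np.int64(87), np.int64(70)), (np.int64(98), np.int64(83), np.int64(68)), (np.int64(74), np.int64(64), np.int64(51)), (np.int64(64), np.int64(55), np.int64(44)), (np.int64(70), np.int64(60), np.int64(48)), (np.int64(60), np.int64(52), np.int64(42)), (np.int64(68), np.int64(58), np.int64(47))]
[ 0.559 -0.067  0.172] [ 0.559 -0.067  0.178]
[ 0.553 -0.113  0.156] [ 0.553 -0.113  0.164]
[0.459 0.007 0.221] [0.459 0.007 0.222]
by width [0.434 0.11  0.264]
by width [0.459 0.054 0.237]
```

```bash
python3 - <<'E'
from h import *
d=load('side0'); s=load('scene0')
for us,uc in((355.5,344.5),(367.7,356.7),(380,369),(367.7,355.7),(367.7,357.7)):
    A,r=ray(d,us,200); B,q=ray(s,uc,200)
    k=np.linalg.solve(np.c_[r[:2],-q[:2]],(B-A)[:2]); P=A+k[0]*r; print(P.round(3),np.hypot(P[0],P[1]))
    print('  at dist where width 45..55:',[(A+r*.045*f*d['fx']/24.5).round(3) for f in(1,1.25)])
E
```

```text
[ 0.6   -0.128  0.14 ] 0.6137032063688136
  at dist where width 45..55: [array([ 0.53 , -0.007,  0.2  ]), array([ 0.651, -0.217,  0.097])]
[ 0.601 -0.184  0.12 ] 0.6287040316039783
  at dist where width 45..55: [array([ 0.512, -0.019,  0.2  ]), array([ 0.628, -0.233,  0.096])]
[ 0.611 -0.262  0.089] 0.6647834588069667
  at dist where width 45..55: [array([ 0.493, -0.032,  0.199]), array([ 0.604, -0.248,  0.096])]
[ 0.554 -0.097  0.162] 0.5626576155223447
  at dist where width 45..55: [array([ 0.512, -0.019,  0.2  ]), array([ 0.628, -0.233,  0.096])]
[ 0.659 -0.291  0.068] 0.7208415725391908
  at dist where width 45..55: [array([ 0.512, -0.019,  0.2  ]), array([ 0.628, -0.233,  0.096])]
```

Call:
{"op": "servo_tool", "data": {"increments": [[[0,0,-5,0,0],[0,0,-10,0,0],[0,0,-15,0,0],[0,0,-20,0,0],[0,4.5,-21,0,0]]], "newtons": 20}}

```text
t: 0.6
tool_pos: [0.2062, -0.3582, 0.2265]
tool_rot: [-3.074, -0.642, 0.003]
contact_force: [1.9, -0.2, 0.5]
opening: 0.0124
grip_force: 0.0
```

```bash
cat >> h.py <<'E'
def to(x,y,z,yaw=None):
    o=ctrl.get_obs(); M=R.from_rotvec(o['tool_rot']).as_matrix(); cy=np.degrees(np.arctan2(M[1,0],M[0,0]))
    print('pos',o['tool_pos'].round(4),'F',o['contact_force'].round(2),'yaw',cy.round(2),'tilt',M[2].round(3),'t',o['t'],'shift cm',(M.T@(np.array([x,y,z])-o['tool_pos'])*100).round(2),'turn',None if yaw is None else round(cy-yaw,1))
E
python3 - <<'E'
from h import *
to(.297,-.297,.228); to(.39,-.157,.228); to(.42,0,.228,-4.2)
E
```

```text
pos [ 0.2062 -0.3582  0.2265] F [ 1.91 -0.2   0.49] yaw 23.58 tilt [-0.002 -0.001 -1.   ] t 0.6 shift cm [10.77 -1.98 -0.17] turn None
pos [ 0.2062 -0.3582  0.2265] F [ 1.91 -0.2   0.49] yaw 23.58 tilt [-0.002 -0.001 -1.   ] t 0.6 shift cm [ 24.89 -11.09  -0.18] turn None
pos [ 0.2062 -0.3582  0.2265] F [ 1.91 -0.2   0.49] yaw 23.58 tilt [-0.002 -0.001 -1.   ] t 0.6 shift cm [ 33.92 -24.28  -0.18] turn 27.8
```

Call:
{"op": "servo_tool", "data": {"increments": [[[0,5,-1,0,6],[0,10,-2,0,12],[0,14.5,-5,0,18],[0,19,-8,0,23],[0,23,-11,0,28]]]}}

```text
t: 1.1
tool_pos: [0.3696, -0.1757, 0.2278]
tool_rot: [3.14, -0.113, 0.0]
contact_force: [1.3, -0.4, 0.0]
opening: -0.0001
grip_force: 0.0
```

```bash
python3 - <<'E'
from h import *
to(.42,0,.228,-4.2); to(.47,.115,.228)
E
```

```text
pos [ 0.3696 -0.1757  0.2278] F [ 1.29 -0.38  0.04] yaw -4.12 tilt [ 0.  0. -1.] t 1.1 shift cm [  3.77 -17.89  -0.02] turn 0.1
pos [ 0.3696 -0.1757  0.2278] F [ 1.29 -0.38  0.04] yaw -4.12 tilt [ 0.  0. -1.] t 1.1 shift cm [ 7.930e+00 -2.972e+01 -2.000e-02] turn None
```

Call:
{"op": "servo_tool", "data": {"increments": [[[0,1,-5,0,0],[0,2,-10,0,0],[0,3,-14,0,0],[0,4,-18,0,0],[0,5.5,-22.5,0,0]]]}}

```text
t: 1.6
tool_pos: [0.439, 0.0449, 0.2279]
tool_rot: [3.139, -0.107, 0.001]
contact_force: [1.7, -0.8, 0.7]
opening: 0.0001
grip_force: 0.0
```

```bash
python3 - <<'E'
from h import *
to(.47,.12,.228,-4.2)
d=snap('wrist','w0'); print(d['mount'].round(3),d['fx'],d['cx'],d['cy'])
E
```

```text
pos [0.439  0.0449 0.2279] F [ 1.67 -0.8   0.69] yaw -3.9 tilt [ 0.  0. -1.] t 1.6 shift cm [ 2.59 -7.7  -0.01] turn 0.3
[[ 0.001 -0.948 -0.319  0.081]
 [ 1.     0.001  0.    -0.   ]
 [ 0.    -0.319  0.948 -0.144]
 [ 0.     0.     0.     1.   ]] 371.64829954431775 319.84491435819376 242.38512761948945
```

View pics/w0.png

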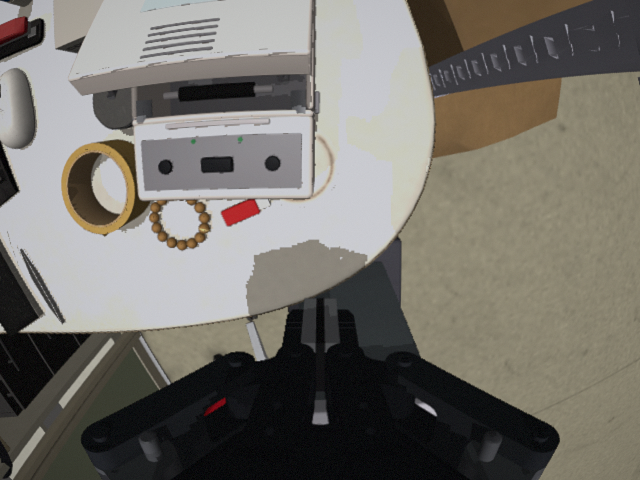

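```bash
cat >> h.py <<'E'
def wray(d,o,u,v):
    a=np.array([u-d['cx'],v-d['cy']]);r=np.hypot(*a);t=r/d['fx'];c=np.r_[np.sin(t)*a/max(r,1e-9),np.cos(t)]
    M=R.from_rotvec(o['tool_rot']).as_matrix();m=d['mount']
    return o['tool_pos']+M@m[:3,3], M@m[:3,:3]@c
E
python3 - <<'E'
from h import *
o=ctrl.get_obs(); d=load('w0')
f=lambda u,v,z:(lambda c,r:c+r*(z-c[2])/r[2])(*wray(d,o,u,v))
g=cv2.cvtColor(d['img'],cv2.COLOR_RGB2GRAY); K={}
for n,(u,v) in dict(power=(166,167),feed=(217,164),pause=(272,163)).items():
    y,x=np.nonzero(g[v-13:v+14,u-22:u+23]<60); K[n]=f(u-22+x.mean(),v-13+y.mean(),.095); print(n,len(x),K[n].round(4))
yv=K['power']-K['pause']; print(np.linalg.norm(yv)); yv/=np.linalg.norm(yv); xv=np.array([yv[1],-yv[0],0]); print('yaw',np.degrees(np.arctan2(xv[1],xv[0])))
h=K['feed']*[1,1,0]+xv*.165+[0,0,.09]; print('hinge',h)
# pad -> theta: intersect ray with the vertical plane y'=0
c,r=wray(d,o,181,37); k=(h-c)@yv/(r@yv)
for th in np.arange(.4,.9,.1):
    n=np.array([0,0,1])*np.cos(th)+xv*np.sin(th); P0=h+n*.022; e=-xv*np.cos(th)+np.array([0,0,1])*np.sin(th)
    X=c+r*((P0-c)@n)/(r@n); print(round(th,2),'s',((X-h)@e).round(4),'lat',((X-h)@yv).round(4))
E
```

```text
power 158 [0.4991 0.1712 0.095 ]
feed 473 [0.4964 0.1275 0.095 ]
pause 173 [0.4934 0.0844 0.095 ]
0.08699283291711804
yaw -3.7251111415754563
hinge [0.66101544 0.11681489 0.09      ]
0.4 s 0.0919 lat 0.0077
0.5 s 0.1023 lat 0.0029
0.6 s 0.1158 lat -0.003
0.7 s 0.1339 lat -0.0106
0.8 s 0.159 lat -0.0209
```

```bash
python3 - <<'E'
from h import *
to(.583,.1194,.228,-4.0)
E
```

```text
pos [0.4403 0.0508 0.2278] F [-3.08  2.94  0.2 ] yaw -3.52 tilt [ 0.001 -0.005 -1.   ] t 1.65 shift cm [13.82 -7.72  0.04] turn 0.5
```

Call:
{"op": "servo_tool", "data": {"increments": [[[0,4.5,-2.5,0,0.5],[0,9,-5,0,0.5],[0,13.8,-7.4,0,0.5],[0,13.8,-7.4,0,0.5],[0,13.8,-7.4,1,0.5]]]}}

```text
t: 2.15
tool_pos: [0.583, 0.108, 0.2179]
tool_rot: [3.139, -0.119, 0.0]
contact_force: [-0.2, 0.0, 0.3]
opening: -0.0002
grip_force: 0.0
```

```bash
python3 - <<'E'
from h import *
to(.5825,.1165,.2,-4.1)
E
```

```text
pos [0.583  0.108  0.2179] F [-0.16  0.03  0.31] yaw -4.34 tilt [ 0.  0. -1.] t 2.15 shift cm [-0.11 -0.84  1.79] turn -0.2
```

Call:
{"op": "servo_tool", "data": {"increments": [[[0,0,-0.8,1.5,0],[0,0,-0.8,2.7,0],[0,-0.5,-0.8,3.4,0],[0,-1.0,-0.8,4.0,0],[0,-1.4,-0.8,4.5,0]]]}}

```text
t: 2.65
tool_pos: [0.5676, 0.1164, 0.1729]
tool_rot: [3.139, -0.121, 0.0]
contact_force: [1.0, -0.8, -0.1]
opening: -0.0001
grip_force: 0.5
```

```bash
python3 - <<'E'
from h import *
to(.5515,.1185,.142,-4.1)
E
```

```text
pos [0.5676 0.1164 0.1729] F [ 1.02 -0.85 -0.07] yaw -4.41 tilt [ 0.  0. -1.] t 2.65 shift cm [-1.62 -0.08  3.09] turn -0.3
```

Call:
{"op": "servo_tool", "data": {"increments": [[[0,-0.5,0,0.7,0],[0,-0.9,0,1.4,0],[0,-1.2,0,2.0,0],[0,-1.4,0,2.5,0],[0,-1.5,0,2.9,0]]]}}

```text
t: 3.15
tool_pos: [0.5534, 0.1178, 0.1435]
tool_rot: [-3.139, 0.12, -0.0]
contact_force: [-0.4, 0.3, 0.2]
opening: 0.0001
grip_force: 0.3
```

```bash
python3 - <<'E'
from h import *
to(.5515,.1185,.130,-4.1)
d=snap('side','s1'); cv2.imwrite('pics/s1c.png',cv2.resize(d['img'][180:340,220:400,::-1],(0,0),fx=3.5,fy=3.5))
E
```

```text
pos [0.5534 0.1178 0.1435] F [-0.43  0.29  0.2 ] yaw -4.39 tilt [ 0. -0. -1.] t 3.15 shift cm [-0.19 -0.05  1.35] turn -0.3
```

View pics/s1c.png

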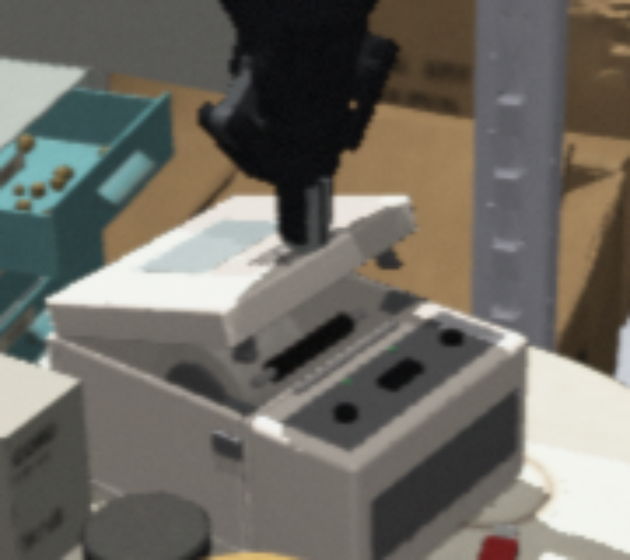

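```bash
python3 - <<'E'
from h import *
d=load('s1'); h=np.array([.6595,.111,.09]); a=np.radians(-4.1); xv=np.array([np.cos(a),np.sin(a),0]); yv=np.array([-xv[1],xv[0],0])
q=lambda P:((np.array(proj(d,P))-[220,180])*3.5).round(0)
for th in(.1,.2,.3,.4): print(th,[q(h+yv*y+xv*(-.128*np.cos(th)+.022*np.sin(th))+np.array([0,0,.128*np.sin(th)+.022*np.cos(th)])) for y in(.075,-.075)])
o=ctrl.get_obs(); print(o['tool_pos'],[q(o['tool_pos']-[0,0,k]) for k in(0,.006,.019,.03)])
E
```

```text
0.1 [array([237., 357.]), array([424., 237.])]
0.2 [array([230., 332.]), array([417., 214.])]
0.3 [array([220., 307.]), array([409., 191.])]
0.4 [array([209., 282.]), array([399., 168.])]
[0.552989   0.11784514 0.14282801] [array([307., 251.]), array([307., 261.]), array([307., 284.]), array([308., 303.])]
```

```bash
python3 - <<'E'
from h import *
o=ctrl.get_obs(); w=snap('wrist','w1'); d=snap('side','s2'); s=snap('scene','c2')
A=cv2.resize(d['img'][215:290,270:350,::-1],(400,375),interpolation=cv2.INTER_CUBIC)
B=cv2.resize(s['img'][215:290,255:335,::-1],(400,375),interpolation=cv2.INTER_CUBIC)
W=cv2.resize(w['img'][120:400,160:480,::-1],(257,225)); c=np.zeros((600,800,3),np.uint8); c[:375,:400]=A;c[:375,400:]=B;c[375:,:257]=W
cv2.imwrite('pics/z2.png',c); print(o['tool_pos'],o['contact_force'])
for D,x in((d,270),(s,255)): print((np.array(proj(D,o['tool_pos']-[0,0,.019]))-[x,215])*5)
E
```

```text
[0.552989   0.11784514 0.14282801] [ 1.13478088 -0.51955399 -0.30227582]
[189.08851187 230.54270312]
[198.97345636 230.07370046]
```

View pics/z2.png

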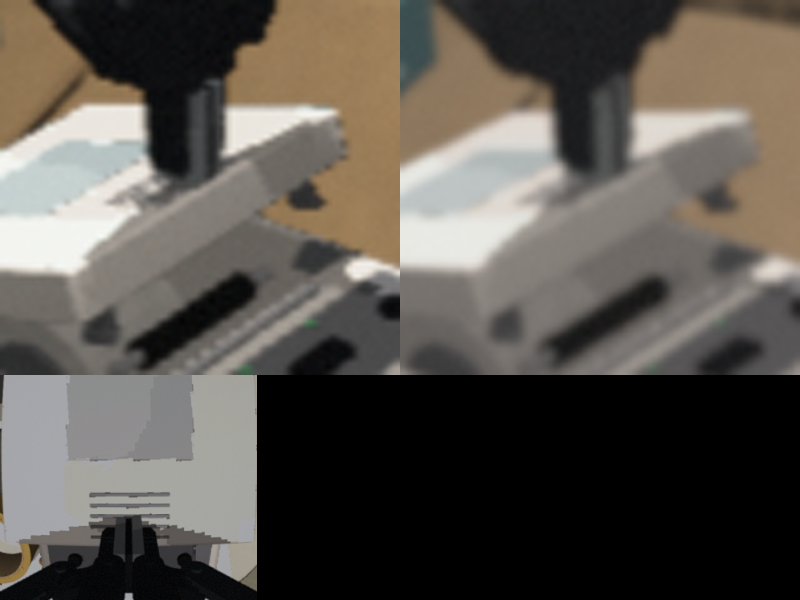

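Call:
{"op": "servo_tool", "data": {"increments": [[[0,-0.1,0,0.5,0],[0,-0.2,0,1.0,0],[0,-0.3,0,1.5,0],[0,-0.3,0,1.9,0],[0,-0.3,0,2.1,0]]]}}

```text
t: 3.85
tool_pos: [0.5501, 0.118, 0.1223]
tool_rot: [3.139, -0.12, -0.002]
contact_force: [0.2, 0.6, 0.7]
opening: 0.0003
grip_force: 0.3
```

Call:
{"op": "servo_tool", "data": {"increments": [[[0,0,0,0.2,0],[0,0,0,0.4,0],[0,0,0,0.6,0],[0,0,0,0.7,0],[0,0,0,0.7,0]]]}}

```text
t: 4.35
tool_pos: [0.5505, 0.1181, 0.1166]
tool_rot: [-3.139, 0.12, 0.0]
contact_force: [-1.1, -0.3, 2.5]
opening: 0.0002
grip_force: 1.6
```

Call:
{"op": "servo_tool", "data": {"increments": [[[0,0,0,0.2,0],[0,0,0,0.3,0],[0,0,0,0.4,0],[0,0,0,0.5,0],[0,0,0,0.5,0]]]}}

```text
t: 4.85
tool_pos: [0.5505, 0.1181, 0.1106]
tool_rot: [-3.139, 0.12, 0.0]
contact_force: [-1.4, 0.7, 1.6]
opening: 0.0003
grip_force: 0.7
```

Call:
{"op": "servo_tool", "data": {"increments": [[[0,0,0,0.2,0],[0,0,0,0.3,0],[0,0,0,0.4,0],[0,0,0,0.4,0],[0,0,0,0.4,0]]]}}

```text
t: 5.35
tool_pos: [0.5506, 0.1181, 0.1087]
tool_rot: [3.139, -0.12, -0.001]
contact_force: [-5.9, -1.1, 10.0]
opening: -0.0001
grip_force: 5.3
```

Call:
{"op": "servo_tool", "data": {"increments": [[[0,0,0,0.1,0],[0,0,0,0.2,0],[0,0,0,0.2,0]]]}}

```text
t: 5.65
tool_pos: [0.5509, 0.1178, 0.1086]
tool_rot: [3.138, -0.12, -0.001]
contact_force: [-10.8, -2.5, 19.3]
opening: 0.0002
grip_force: 9.5
```

```bash
python3 - <<'E'
from h import *
d=snap('side','s3'); cv2.imwrite('pics/s3c.png',cv2.resize(d['img'][200:340,240:400,::-1],(0,0),fx=4,fy=4)); to(.55,.118,.1,-4.1)
E
```

```text
pos [0.5508 0.1178 0.1085] F [-10.5   -1.96  19.12] yaw -4.38 tilt [-0.     0.001 -1.   ] t 5.7 shift cm [-0.09 -0.01  0.85] turn -0.3
```

View pics/s3c.png

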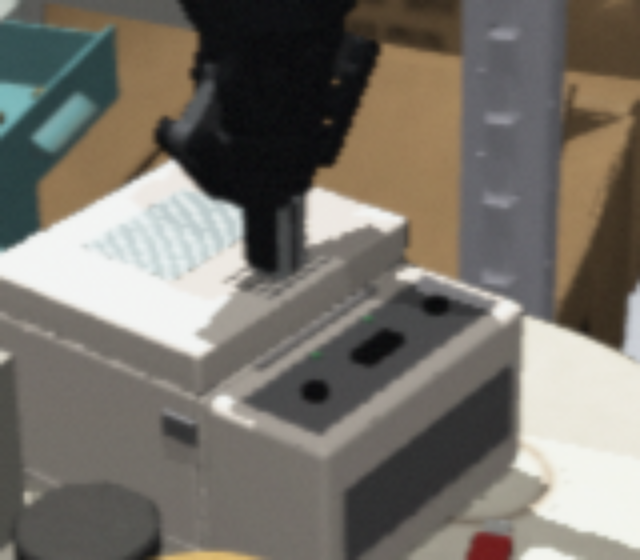

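Call:
{"op": "servo_tool", "data": {"increments": [[[0,0,0,-1,0],[0,0,0,-3,0],[0,0,0,-4,0],[0,0,0,-4,0],[0,0,0,-4,0]]]}}

```text
t: 6.2
tool_pos: [0.5505, 0.118, 0.1446]
tool_rot: [3.139, -0.12, -0.0]
contact_force: [-0.2, 0.9, -0.1]
opening: -0.0
grip_force: 0.0
```

```bash
python3 - <<'E'
from h import *
to(.495,.1225,.12,-4.1)
d=snap('side','s4'); w=snap('wrist','w4'); c=np.zeros((600,800,3),np.uint8)
c[:400,:400]=cv2.resize(d['img'][220:340,260:380,::-1],(400,400)); c[:400,400:]=cv2.resize(w['img'][40:360,160:480,::-1],(400,400)); cv2.imwrite('pics/z4.png',c)
E
```

```text
pos [0.5505 0.118  0.1446] F [-0.19  0.95 -0.11] yaw -4.39 tilt [-0.  0. -1.] t 6.2 shift cm [-5.56 -0.03  2.46] turn -0.3
```

View pics/z4.png

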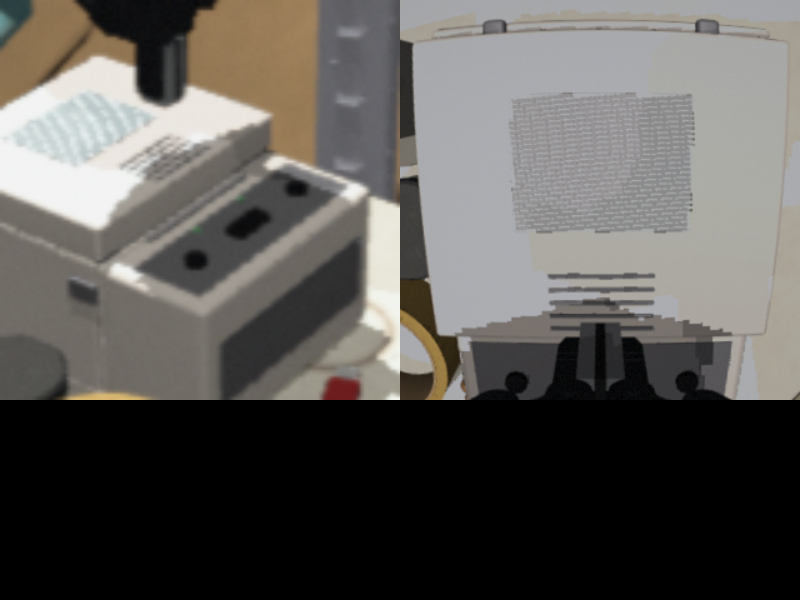

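```bash
python3 - <<'E'
from h import *
g=lambda f:cv2.cvtColor(load(f)['img'],cv2.COLOR_RGB2GRAY)
for a,b,pts in(('s3','s4',[(290,289),(292,296),(341,254),(265,278),(300,275),(319,297),(334,287),(349,276),(280,305)]),('side0','s4',[(319,297),(334,286),(349,276),(322,313),(284,306)])):
    p=np.float32(pts).reshape(-1,1,2); q,st,_=cv2.calcOpticalFlowPyrLK(g(a),g(b),p,None,winSize=(9,9),maxLevel=1)
    print(a,[(pts[i],(q[i,0]-p[i,0]).round(2).tolist()) for i in range(len(pts))])
E
```

```text
s3 [((290, 289), [-0.2199999988079071, -0.4699999988079071]), ((292, 296), [0.009999999776482582, 0.3700000047683716]), ((341, 254), [-0.550000011920929, -0.23999999463558197]), ((265, 278), [1.3200000524520874, 0.3499999940395355]), ((300, 275), [40.2599983215332, -18.889999389648438]), ((319, 297), [-0.07000000029802322, 0.23000000417232513]), ((334, 287), [-0.15000000596046448, 0.27000001072883606]), ((349, 276), [-0.10999999940395355, -0.03999999910593033]), ((280, 305), [0.019999999552965164, 0.25])]
side0 [((319, 297), [0.20000000298023224, -0.12999999523162842]), ((334, 286), [0.8299999833106995, -0.9300000071525574]), ((349, 276), [-0.009999999776482582, 0.1899999976158142]), ((322, 313), [-19.200000762939453, -7.579999923706055]), ((284, 306), [0.10999999940395355, 0.14000000059604645])]
```

Call:
{"op": "servo_tool", "data": {"increments": [[[0,-3,0,0,0],[0,-5.6,0,0,0],[0,-5.6,0,0,0],[0,-5.6,0,1.5,0],[0,-5.6,0,2.8,0]]]}}

```text
t: 6.8
tool_pos: [0.4952, 0.1222, 0.1159]
tool_rot: [3.139, -0.121, 0.0]
contact_force: [1.4, -0.4, 0.9]
opening: -0.0003
grip_force: 0.0
```

```bash
python3 - <<'E'
from h import *
to(.495,.1225,.095,-4.1)
d=snap('side','s5'); s=snap('scene','c5'); c=np.zeros((400,800,3),np.uint8)
c[:,:400]=cv2.resize(d['img'][240:320,290:370,::-1],(400,400)); c[:,400:]=cv2.resize(s['img'][240:320,280:360,::-1],(400,400)); cv2.imwrite('pics/z5.png',c)
E
```

```text
pos [0.4952 0.1222 0.1159] F [ 1.37 -0.44  0.91] yaw -4.4 tilt [ 0. -0. -1.] t 6.8 shift cm [-0.02 -0.03  2.09] turn -0.3
```

View pics/z5.png

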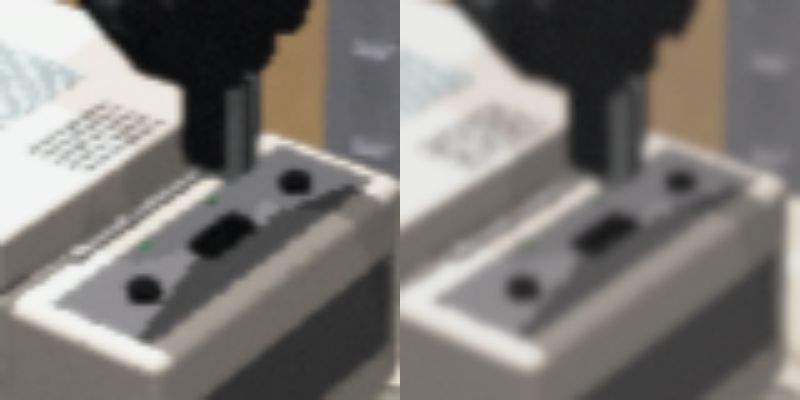

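Call:
{"op": "servo_tool", "data": {"increments": [[[0,0,0,1.0,0],[0,0,0,1.8,0],[0,0,0,2.2,0],[0,0,0,2.3,0],[0,0,0,2.4,0]]]}}

```text
t: 7.4
tool_pos: [0.4949, 0.1223, 0.0932]
tool_rot: [-3.139, 0.12, -0.0]
contact_force: [0.1, 0.2, -0.2]
opening: 0.0003
grip_force: 0.0
```

Call:
{"op": "servo_tool", "data": {"increments": [[[0,0,0,0.1,0],[0,0,0,0.2,0],[0,0,0,0.3,0],[0,0,0,0.4,0],[0,0,0,0.4,0]]]}}

```text
t: 7.9
tool_pos: [0.4951, 0.1223, 0.0895]
tool_rot: [-3.139, 0.12, -0.001]
contact_force: [-0.6, -0.5, 2.4]
opening: -0.0001
grip_force: 1.3
```

Call:
{"op": "servo_tool", "data": {"increments": [[[0,0,0,0.1,0],[0,0,0,0.2,0],[0,0,0,0.2,0],[0,0,0,0.2,0]]]}}

```text
t: 8.3
tool_pos: [0.4951, 0.1224, 0.0887]
tool_rot: [3.139, -0.12, 0.001]
contact_force: [-4.1, -1.2, 9.8]
opening: 0.0001
grip_force: 4.7
```

Call:
{"op": "servo_tool", "data": {"increments": [[[0,0,0,-0.5,0],[0,0,0,-2,0],[0,0,0,-5,0],[0,0,0,-8,0],[0,0,0,-8,0]]]}}

```text
t: 8.8
tool_pos: [0.4977, 0.1226, 0.1729]
tool_rot: [-3.138, 0.12, -0.015]
contact_force: [0.4, 0.0, 0.3]
opening: -0.0001
grip_force: 0.0
```

Call:
{"op": "servo_tool", "data": {"increments": [[[0,-4,0,0,0],[0,-6,0,-1,0],[0,-6,0,-1,0],[0,-6,0,-1,0],[0,-6,0,-1,0]]]}}

```text
t: 9.3
tool_pos: [0.4353, 0.1268, 0.1769]
tool_rot: [3.139, -0.121, -0.0]
contact_force: [0.7, -0.4, 0.4]
opening: 0.0001
grip_force: 0.0
```

```bash
python3 - <<'E'
from h import *
d=snap('side','s6')
g=lambda f:cv2.cvtColor(load(f)['img'],cv2.COLOR_RGB2GRAY)
pts=[(290,289),(341,254),(319,297),(334,287),(349,276)]
p=np.float32(pts).reshape(-1,1,2); q,_,_=cv2.calcOpticalFlowPyrLK(g('s4'),g('s6'),p,None,winSize=(9,9),maxLevel=1); print((q-p)[:,0].round(2).tolist())
o=ctrl.get_obs(); print(o['tool_pos'],o['contact_force'],o['t']); print(ctrl.finish_job())
E
```

```text
[[0.5600000023841858, -0.07000000029802322], [-0.0, 0.0], [-0.11999999731779099, 0.10999999940395355], [0.28999999165534973, -0.05000000074505806], [-0.1599999964237213, 0.029999999329447746]]
[0.43526463 0.12678125 0.17676266] [ 0.82905383 -0.5913019  -0.02319657] 9.35
the job is handed in; nothing more can be done
None
```

I pushed the cover shut, and it held after I lifted off. I then pressed the feed key fully down and let it up, drew the arm back and handed the job in at 9.35 s. The simulator returned no verdict; in the side camera, the cover, keys and printer hadn't visibly moved after the key press.

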